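# Stack the wire reels on their spindle stands

## Robot

A 6-joint arm with a two-finger parallel gripper is mounted at the origin on the work surface. World frame = base frame: x ahead of the robot, y to its left, z up, the work surface at z = 0. Lengths are in mm, angles in rad, forces in N, time in s.
With the tool pointing down it reaches from about 225 to 725 mm from the base axis. Payload 3.1 kg.
Tool frame: the origin (TCP) lies at the very end of the fingers, on their centre line; the grasp point (between the pads) lies 19 mm behind it; z points along the fingers, y is the line along which they close (so a half turn about z gives the same grasp; the last joint's range is limited). The gripper opens to 85 mm and grips with 20 to 120 N. Pads are 22 mm wide; open, the fingers measure 114 mm over their backs; the gripper's body (76 mm by 85 mm) begins 54 mm behind the grasp point. The pads swing forward as they close: fully open they stand 13 mm farther back than shut.
Start: joints at [-1.404, 0.048, 0.099, 1.622, 0, 1.443], TCP at [152.523, -502.349, 231.312] pointing down, gripper open.
Joint ranges: [-2.91, 2.91], [-0.99, 1.94], [-1.21, 1.42], [-2.12, 2.29], [-1.49, 1.47], [-3.14, 3.14]. Speed limits (rad/s): [2.79, 2.79, 3.14, 3.14, 3.14, 3.14].

## Interface

Orientations are given as a rotation vector (axis times angle).
In Python, from workcell import * gives the robot as it stands.
- The arm moves only by the shell command python3 -m creep 'ROWS' [OPENING]. ROWS is a JSON object whose one key "steps" holds one flat list of numbers, 4 for each row, row after row: the shift along the tool's x, y, z in m, then the turn about the tool's z in degrees. In form: {"steps": [dx, dy, dz, turn, dx, dy, dz, turn, ...]}. A call has 1 to 8 rows; each row is the pose to reach, as a shift and turn from the pose commanded when the call began, along the tool's axes at that moment; what a row does not reach only later rows make up. A row lasts 1/8 s, in which the tool goes at most 62.5 mm and 10.7 degrees, less where a joint would pass 70% of its speed; a pose out of reach is approached as far as the arm can. A call with a gripper value outside its range is refused whole. OPENING is the opening, from 0 (shut) to 1 (fully open), set as the call begins (- or left out, the last holds). The fingers move at their own pace and stop on an object; the grip force is fixed at half the most. Time passes only in rows, so rows that repeat a pose let the fingers close. It gives the time, the measured TCP pose, the force, the opening and the grip force at its end, in the units of the state.
- get_state(): the state, without advancing time (a new reading comes with each control period).
- read_camera(name): name is "side" or "top"; returns the picture (420x560x3 uint8, blue, green, red); there is no depth.
- camera_model(name): a dict with "fx", "fy", "cx", "cy" (pixels), "k1" (the pictures are not rectified: a ray, as slopes to the right and down, at radius r is drawn at 1 + k1 r^2 times it, then the intrinsics apply), "rvec" (rotation vector, rad) and "tvec" (3), from world to camera coordinates, as OpenCV has them. Camera axes: x right, y down, z forward; pixel columns grow to the right and rows downward; lengths in mm; the calibration is good to about 2 mm. A picture is of the moment at which its call begins. camera_model takes no time and is no camera call.
- finish_job(): hands the job in; it is judged then, once.
Trained networks look in the newest picture that a camera, given by its name, has taken for a name from the list of things; names that differ only in an ending like _2 or _b are one class to them, and where a whole thing is asked for, a point or a joint stands for the part that bears it (a point fixed in the world has none). Each returns a list of dicts, best first, with "conf" (0 to 1); they miss things now and then, are a little off and sometimes report something else, mostly with a low value. They report only what shows in the picture. A call takes as long as a camera call. They do not tell look-alikes from the thing itself.
- recognise(query, camera): "bbox" ([left, top, right, bottom] in pixels, round what is visible of it).
- trace(query, camera): "pixels" (420x560 bool, what is visible of it) and "bbox" ([left, top, right, bottom] in pixels, round what is visible of it).
The state is a dict: "time": time; "joint_pos": joint angles; "qvel": joint speeds; "effort": joint torques, N m; "ee_pos": TCP position; "ee_rot": TCP orientation; "contact_force": force on the tool from outside, world axes, zero at the start; "torque": the same for the moment, N m; "finger_gap": opening from 0.0 (shut) to 1.0 (fully open); "finger_force": force on a finger pad.
Only numpy, scipy, OpenCV 4.12 (cv2) and the standard library are available. Lean on these libraries where they do the work, as an engineer would, in place of code of your own. Each camera call takes 0.05 s, during which the arm holds its last target. There are 200 camera calls.

## Task

Put the four wire reels away on the two white spindle stands: the two round reels on the stand with the round base and the two square reels on the stand with the square base, on each spindle the large reel at the bottom, flat on the base, and the small one flat on top of it. Lower every reel down its spindle instead of dropping it, and leave the roll of tape and the flux tin where they are.

Things in the scene. Friction and masses are not known exactly. Their poses are not given: they have to be found in the camera images.
- large_round_reel: Large round wire reel: black plastic flanges 66 mm across, full of bright grey solder wire, 32 mm high, alike both ways up, with a round bore of 26 mm right through its middle. Rigid, about 250 g. Easily gripped from above across its rim. Lies flat on the bench at the start, at a random place and yaw. Origin: centre of its underside; z up.
- small_round_reel: Small round wire reel: black plastic flanges 44 mm across, full of bright grey solder wire, 26 mm high, alike both ways up, with a round bore of 26 mm right through its middle. Rigid, about 100 g. Easily gripped from above across its rim. Lies flat on the bench at the start, at a random place and yaw. Origin: centre of its underside; z up.
- large_square_reel: Large square wire reel: square black plastic flanges of 58 x 58 mm, full of bright grey solder wire, 32 mm high, alike both ways up, with a square bore of 26 x 26 mm right through its middle. Rigid, about 250 g. Gripped from above across two facing sides. Lies flat on the bench at the start, at a random place and yaw. Origin: centre of its underside; z up. x and y run square to its sides.
- small_square_reel: Small square wire reel: square black plastic flanges of 42 x 42 mm, full of bright grey solder wire, 26 mm high, alike both ways up, with a square bore of 26 x 26 mm right through its middle. Rigid, about 100 g. Gripped from above across two facing sides. Lies flat on the bench at the start, at a random place and yaw. Origin: centre of its underside; z up. x and y run square to its sides.
- round_stand: Spindle stand with a round base, 100 mm across, painted white, 10 mm thick, fixed to the bench at a random place and yaw. From its middle rises a plain steel spindle, 10 mm thick, its tapered tip 64 mm above the bench. A large reel seated on the base and a small one on top of it reach 68 mm above the bench. Origin: centre of the base's underside, on the bench; z runs up the spindle.
- square_stand: Spindle stand with a square base of 96 x 96 mm, painted white, 10 mm thick, fixed to the bench at a random place and yaw. From its middle rises a plain steel spindle, 10 mm thick, its tapered tip 64 mm above the bench. A large reel seated on the base and a small one on top of it reach 68 mm above the bench. Origin: centre of the base's underside, on the bench; z runs up the spindle.
- tape_roll: Roll of cream paper tape lying flat: 64 mm across, 40 mm hole, 19 mm high. A bystander, not a reel. Origin: centre of its underside.
- flux_tin: Closed round aluminium flux tin: 58 mm across, 26 mm high, no hole. A bystander. Origin: centre of its underside.
Not all that is in view belongs to the job. Leave any purple or red look-alike of the large_square_reel alone.

How it is judged (in metres and radians):
At the end, for the whole second after the job is handed in: On each stand the large reel of its shape rests on the base (underside 10 mm above the bench) and the small one of that shape on top of it (underside 42 mm), both within 4 mm of that height, centre within 13 mm of the spindle, level within 0.1 rad and at rest (horizontal distance between each of large_round_reel, small_round_reel and round_stand below 0.013 m and z of large_round_reel in the frame of round_stand between 0.006 and 0.014 m and angle between each of large_round_reel, small_round_reel, large_square_reel, small_square_reel's own z axis and vertical below 0.1 rad and linear speed of each of large_round_reel, small_round_reel, large_square_reel, small_square_reel below 0.02 m/s and angular speed of each of large_round_reel, small_round_reel, large_square_reel, small_square_reel below 0.1 rad/s and z of small_round_reel in the frame of round_stand between 0.038 and 0.046 m and horizontal distance between each of large_square_reel, small_square_reel and square_stand below 0.013 m and z of large_square_reel in the frame of square_stand between 0.006 and 0.014 m and z of small_square_reel in the frame of square_stand between 0.038 and 0.046 m); the robot touches nothing.
It fails at once if a reel is dropped (it moves faster than 0.5 m/s while the fingers do not hold it) ((linear speed of large_round_reel above 0.5 m/s and contact force between the fingers and large_round_reel below 0.05 N) or (linear speed of small_round_reel above 0.5 m/s and contact force between the fingers and small_round_reel below 0.05 N) or (linear speed of large_square_reel above 0.5 m/s and contact force between the fingers and large_square_reel below 0.05 N) or (linear speed of small_square_reel above 0.5 m/s and contact force between the fingers and small_square_reel below 0.05 N)).
It fails at once if the roll of tape is moved by more than 20 mm (distance of tape_roll from where it was at the start of the episode above 0.02 m).
It fails at once if the flux tin is moved by more than 20 mm (distance of flux_tin from where it was at the start of the episode above 0.02 m).
It also fails if it takes over 104 s, if anything falls off the work surface, if the arm or the gripper's body presses on something with over 40 N, if the wrist force passes 120 N, or if a joint passes its speed limit or range.

## Working session

There is one attempt and no reset: what is moved stays moved. The work goes in short steps, Python scripts to look and compute and a shell command to move; the robot and the scene stay as the last step left them, time stands still between calls to the robot, and variables do not carry over. Pictures are saved under pics/ and viewed, at most 14 in all, crops included, and the job is handed in when it is done.

```bash
ls; mkdir -p pics
cat > h.py <<'E'
from workcell import *
import numpy as np, cv2
def cam(n):
    m=camera_model(n); R=cv2.Rodrigues(np.array(m["rvec"],float))[0]; t=np.array(m["tvec"],float).ravel(); return m,R,t
def proj(n,P):
    m,R,t=cam(n); c=np.atleast_2d(P)@R.T+t; s=c[:,:2]/c[:,2:]; s=s*(1+m["k1"]*(s**2).sum(1,keepdims=True))
    return s*[m["fx"],m["fy"]]+[m["cx"],m["cy"]]
def ray(n,uv):
    m,R,t=cam(n); d=(np.atleast_2d(np.array(uv,float))-[m["cx"],m["cy"]])/[m["fx"],m["fy"]]; s=d.copy()
    for _ in range(20): s=d/(1+m["k1"]*(s**2).sum(1,keepdims=True))
    return -R.T@t, np.c_[s,np.ones(len(s))]@R
def at_z(n,uv,z):
    o,d=ray(n,uv); return o+d*((z-o[2])/d[:,2:])
E
python3 - <<'E'
from h import *
for n in("top","side"):
    im=read_camera(n); cv2.imwrite(f"pics/{n}0.png",im)
    m,R,t=cam(n); print(n,-R.T@t,R[2],m["fx"],m["k1"])
    for q in["large_round_reel","small_round_reel","large_square_reel","small_square_reel","round_stand","square_stand","tape_roll","flux_tin"]:
        print(q,[(np.round(d["bbox"]).tolist(),round(d["conf"],2)) for d in recognise(q,n)])
s=get_state();print(s)
E
```

```text
pics
top [ 479.44615843   52.97794344 1468.65306577] [ 0.05116156  0.0089054  -0.99865068] 538.077376183538 0.06285908317470999
large_round_reel [([309.0, 227.0, 332.0, 252.0], 0.84)]
small_round_reel [([253.0, 236.0, 270.0, 254.0], 0.58)]
large_square_reel [([115.0, 174.0, 145.0, 200.0], 0.92), ([166.0, 167.0, 196.0, 194.0], 0.85), ([116.0, 224.0, 143.0, 251.0], 0.66)]
small_square_reel [([165.0, 229.0, 202.0, 266.0], 0.71), ([317.0, 172.0, 336.0, 190.0], 0.69)]
round_stand [([165.0, 229.0, 203.0, 266.0], 0.65)]
square_stand [([380.0, 212.0, 430.0, 260.0], 0.9)]
tape_roll [([390.0, 160.0, 410.0, 182.0], 0.84), ([251.0, 235.0, 268.0, 251.0], 0.27), ([161.0, 230.0, 205.0, 267.0], 0.17)]
flux_tin [([251.0, 169.0, 265.0, 185.0], 0.86)]
side [ 377.78906062 -838.45088302  842.3063529 ] [ 0.16314989  0.741856   -0.65040894] 545.973995712558 -0.06309406842029673
large_round_reel [([226.0, 257.0, 260.0, 287.0], 0.97)]
small_round_reel [([214.0, 213.0, 234.0, 230.0], 0.9)]
large_square_reel [([302.0, 152.0, 329.0, 176.0], 0.86), ([286.0, 119.0, 307.0, 140.0], 0.81), ([198.0, 128.0, 226.0, 155
[... 314 characters left out ...]
: 0.9, 'joint_pos': array([-1.40380462e+00,  4.79503325e-02,  9.92728197e-02,  1.62199108e+00,
        2.40188037e-05,  1.44300991e+00]), 'qvel': array([ 9.56302283e-05, -8.49821754e-04, -1.80318038e-03,  2.46928750e-04,
        8.00612393e-05,  2.62922108e-03]), 'effort': array([-1.19581041e-04, -3.38635755e+01,  3.20159340e+01,  8.03147523e-04,
       -3.52362713e-05,  3.00469814e-06]), 'ee_pos': array([ 152.53316533, -502.37889683,  231.37398481]), 'ee_rot': array([3.10740527e+00, 4.61343063e-01, 4.16526781e-05]), 'contact_force': array([-0.20412309, -0.01672161, -0.58652173]), 'torque': array([ 0.03862371, -0.01556336, -0.0355345 ]), 'finger_force': 0.0, 'finger_gap': 0.9992447594065051}
```

Run:
```python
import cv2
a=cv2.imread("pics/top0.png")[145:285,95:445]; cv2.imwrite("pics/topc.png",cv2.resize(a,None,fx=2.28,fy=2.28,interpolation=cv2.INTER_CUBIC))
a=cv2.imread("pics/side0.png")[105:415,150:420]; cv2.imwrite("pics/sidec.png",cv2.resize(a,None,fx=1.9,fy=1.9,interpolation=cv2.INTER_CUBIC))
```

```text
(no output)
```

View pics/topc.png

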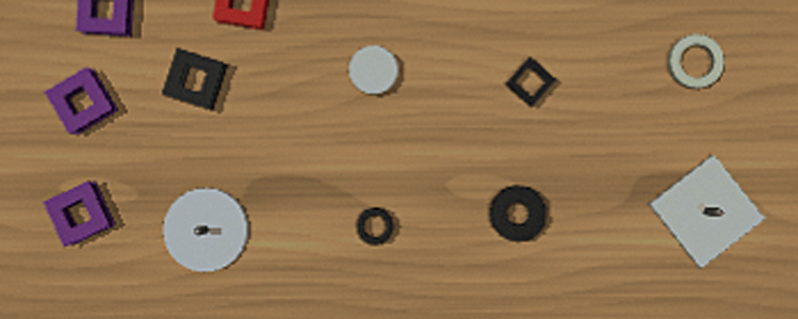

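View pics/sidec.png

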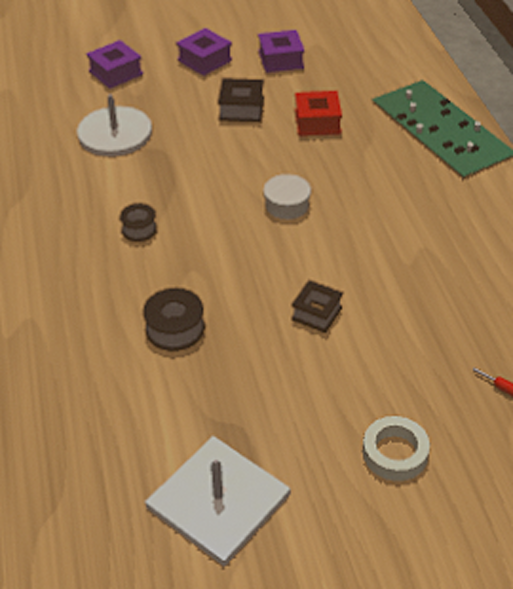

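Top view: the large-square look-alikes are purple at (130,187), (129,237), (141,151) and red at (202,150). The only black one is at (181,180), side view (277,158). It matches "black flanges", and the enlarged crop confirms it. Next I fit poses to the two-view silhouettes.

```bash
cat > fit.py <<'E'
from h import *
from scipy.optimize import minimize
S=4
def circ(r,z): a=np.linspace(0,2*np.pi,60); return np.c_[r*np.cos(a),r*np.sin(a),0*a+z]
def sq(s,z): h=s/2; return np.array([[h,h,z],[-h,h,z],[-h,-h,z],[h,-h,z]])
def cyl(f,s,h): return np.r_[f(s,0),f(s,h)]
sp=np.r_[circ(5,0),circ(5,60),circ(2,64)]
M={"large_round_reel":[cyl(circ,33,32)],"small_round_reel":[cyl(circ,22,26)],"large_square_reel":[cyl(sq,58,32)],"small_square_reel":[cyl(sq,42,26)],
"round_stand":[cyl(circ,50,10),sp],"square_stand":[cyl(sq,96,10),sp],"tape_roll":[cyl(circ,32,19)],"flux_tin":[cyl(circ,29,26)]}
def render(n,name,p):
    im=np.zeros((420*S,560*S),np.uint8); c,s=np.cos(p[3]),np.sin(p[3]); R=np.array([[c,-s,0],[s,c,0],[0,0,1]])
    for P in M[name]:
        uv=(proj(n,P@R.T+p[:3])+.5)*S-.5
        cv2.fillConvexPoly(im,cv2.convexHull(np.round(uv*16).astype(np.int32)),255,shift=4)
    return cv2.resize(im,(560,420),interpolation=cv2.INTER_AREA)/255.
def masks(name,near=None):
    out={}
    for n in("top","side"):
        L=trace(name,n)
        if near is not None and L:
            L=[min(L,key=lambda d:np.hypot(*(np.array([(d["bbox"][0]+d["bbox"][2])/2,(d["bbox"][1]+d["bbox"][3])/2])-near[n])))]
        if not L: print(name,n,"none");continue
        m=L[0]["pixels"].astype(np.uint8); cs=cv2.findContours(m,cv2.RETR_EXTERNAL,cv2.CHAIN_APPROX_NONE)[0]
        f=np.zeros_like(m); cv2.drawContours(f,[max(cs,key=cv2.contourArea)],-1,1,-1); out[n]=f.astype(float); print(name,n,round(L[0]["conf"],2),L[0]["bbox"],int(f.sum()))
    return out
def fit(name,mk,x0,fixz=None):
    f=lambda p:sum(np.abs(render(n,name,np.r_[p[:2],p[2] if fixz is None else fixz,p[3]])-mk[n]).sum()/mk[n].sum() for n in mk)
    best=None
    for y in ((0,.4,.8,1.2) if "square" in name else (0,)):
        r=minimize(f,np.r_[x0,0,y],method="Nelder-Mead",options=dict(initial_simplex=np.r_[x0,0,y]+np.r_[np.zeros((1,4)),np.diag([8,8,6,.3])],xatol=.05,fatol=1e-4,maxiter=250))
        if best is None or r.fun<best.fun: best=r
    return best
E
cat > meas.py <<'E'
from fit import *
c={"large_round_reel":(320,239),"small_round_reel":(260,244),"large_square_reel":(181,180),"small_square_reel":(327,181),"round_stand":(184,247),"square_stand":(405,236),"tape_roll":(400,171),"flux_tin":(258,177)}
read_camera("top");read_camera("side")
for k,uv in c.items():
    x0=at_z("top",uv,15)[0][:2]; near={"top":np.array(uv),"side":proj("side",[[*x0,15]])[0]}
    mk=masks(k,near)
    r=fit(k,mk,x0); r2=fit(k,mk,r.x[:2],0); p=r.x
    print("  free",np.round(p[:3],1),"yaw",round(np.degrees(p[3])%90,1),round(r.fun,3),"z0",np.round(r2.x[:2],1),"yaw",round(np.degrees(r2.x[3])%90,1),round(r2.fun,3), [round(np.abs(render(n,k,np.r_[r2.x[:2],0,r2.x[3]])-mk[n]).sum()/mk[n].sum(),2) for n in mk])
E
time python3 meas.py
```

```text
large_round_reel top 0.67 [313.1, 227.1, 331.5, 249.4] 429
large_round_reel side 0.59 [224.9, 258.9, 257.7, 286.4] 913
  free [458.7 -67.8  -1. ] yaw 8.6 0.268 z0 [458.6 -68.4] yaw 83.5 0.271 [np.float64(0.21), np.float64(0.06)]
small_round_reel top none
small_round_reel side 0.87 [216.9, 210.8, 233.7, 230.3] 335
  free [445.2  95.4   3.5] yaw 86.7 0.105 z0 [445.9  99.5] yaw 10.1 0.097 [np.float64(0.1)]
large_square_reel top 0.79 [166.0, 164.0, 194.0, 192.4] 489
large_square_reel side 0.76 [263.6, 146.2, 283.9, 169.2] 482
  free [619.5 312.6  -3. ] yaw 71.7 0.216 z0 [619.2 311.3] yaw 71.6 0.23 [np.float64(0.1), np.float64(0.13)]
small_square_reel top 0.54 [316.0, 173.6, 337.0, 194.2] 245
small_square_reel side 0.65 [302.4, 253.3, 330.4, 280.8] 526
  free [612.9 -86.5   1.3] yaw 47.2 0.309 z0 [613.  -86.6] yaw 47.0 0.319 [np.float64(0.16), np.float64(0.16)]
round_stand top 0.79 [162.3, 228.0, 201.7, 264.7] 1088
round_stand side 0.76 [192.3, 157.6, 229.9, 186.2] 751
  free [441.  302.3  -4.2] yaw 9.0 0.21 z0 [441.1 300.8] yaw 57.9 0.236 [np.float64(0.05), np.float64(0.19)]
square_stand
[... 1015 characters left out ...]
abs(render(n,name,np.r_[p[:2],p[2] if fixz is None else fixz,p[3]])-mk[n]).sum()/mk[n].sum() for n in mk)
                          ~~~~~~^^^^^^^^^^^^^^^^^^^^^^^^^^^^^^^^^^^^^^^^^^^^^^^^^^^^^^^^^
  File "fit.py", line 13, in render
    uv=(proj(n,P@R.T+p[:3])+.5)*S-.5
        ~~~~^^^^^^^^^^^^^^^
  File "h.py", line 6, in proj
    m,R,t=cam(n); c=np.atleast_2d(P)@R.T+t; s=c[:,:2]/c[:,2:]; s=s*(1+m["k1"]*(s**2).sum(1,keepdims=True))
          ~~~^^^
  File "h.py", line 4, in cam
    m=camera_model(n); R=cv2.Rodrigues(np.array(m["rvec"],float))[0]; t=np.array(m["tvec"],float).ravel(); return m,R,t
ValueError: time passes only in moves, steps and waits

real	0m43.992s
user	1m3.974s
sys	0m25.065s
```

```bash
python3 - <<'E'
s=open("h.py").read()
s=s.replace("def cam(n):","import functools\n@functools.cache\ndef cam(n):"); open("h.py","w").write(s)
s=open("fit.py").read()
i=s.index("def masks"); j=s.index("def fit(")
s=s[:i]+'''def masks(name,near,ims):
    out={}
    for n in("top","side"):
        im=ims[n].astype(int); u,v=map(int,near[n]); w=38 if "stand" in name and n=="top" else (58 if "square_stand"==name else 30)
        w=w if "stand" in name else (22 if n=="top" else 28)
        d=im[...,2]-im[...,0]; sub=np.clip(d[v-w:v+w,u-w:u+w],0,255).astype(np.uint8)
        t,b=cv2.threshold(cv2.medianBlur(sub,3),0,1,cv2.THRESH_BINARY_INV+cv2.THRESH_OTSU)
        cs=cv2.findContours(b,cv2.RETR_EXTERNAL,cv2.CHAIN_APPROX_NONE)[0]
        f=np.zeros_like(b); cv2.drawContours(f,[max(cs,key=cv2.contourArea)],-1,1,-1)
        m=np.zeros(d.shape); m[v-w:v+w,u-w:u+w]=f; out[n]=m; print(name,n,t,int(f.sum()),end=" ")
    return out
'''+s[j:]
open("fit.py","w").write(s)
s=open("meas.py").read()
s=s.replace('read_camera("top");read_camera("side")','ims={n:cv2.imread(f"pics/{n}0.png") for n in("top","side")}').replace("masks(k,near)","masks(k,near,ims)"); open("meas.py","w").write(s)
E
time python3 meas.py
```

```text
large_round_reel top 37.0 491 large_round_reel side 55.0 882   free [458.  -70.2  -1. ] yaw 13.3 0.173 z0 [457.9 -70.3] yaw 28.3 0.177 [np.float64(0.07), np.float64(0.11)]
small_round_reel top 35.0 204 small_round_reel side 56.0 325   free [444.1  97.7  -0.8] yaw 1.5 0.295 z0 [444.1  97.7] yaw 19.9 0.298 [np.float64(0.12), np.float64(0.17)]
large_square_reel top 38.0 517 large_square_reel side 51.0 493   free [619.4 311.3  -0.8] yaw 71.1 0.237 z0 [619.7 310.8] yaw 72.3 0.239 [np.float64(0.1), np.float64(0.14)]
small_square_reel top 40.0 260 small_square_reel side 58.0 506   free [ 6.129e+02 -8.790e+01 -2.000e-01] yaw 48.2 0.231 z0 [613.6 -88. ] yaw 48.5 0.234 [np.float64(0.11), np.float64(0.13)]
round_stand top 36.0 1091 round_stand side 52.0 852   free [ 4.423e+02  2.994e+02 -3.000e-01] yaw 81.9 0.13 z0 [442.2 299.4] yaw 16.2 0.131 [np.float64(0.06), np.float64(0.07)]
square_stand top 36.0 1339 square_stand side 48.0 2816   free [ 459.5 -293.8   -0.5] yaw 38.1 0.092 z0 [ 459.5 -293.7] yaw 38.0 0.09 [np.float64(0.05), np.float64(0.04)]
tape_roll top 43.0 479 tape_roll side 55.0 990   free [ 6.368e+02 -2.841e+02 -4.000e-01] yaw 9.3 0.152 z0 [ 636.8 -284.2] yaw 9.0 0.154 [np.float64(0.08), np.float64(0.07)]
flux_tin top 36.0 370 flux_tin side 57.0 503   free [ 6.299e+02  9.920e+01 -1.000e-01] yaw 87.0 0.188 z0 [629.8  99. ] yaw 9.8 0.188 [np.float64(0.1), np.float64(0.09)]
real	0m22.247s
user	0m58.752s
sys	0m24.727s
```

```bash
cat > go.py <<'E'
import sys
from workcell import *
import numpy as np
from scipy.spatial.transform import Rotation as Ro
s=get_state(); R=Ro.from_rotvec(s["ee_rot"]).as_matrix(); p=np.array(s["ee_pos"])
phi=np.degrees(np.arctan2(R[1,0],R[0,0])); print("now",np.round(p,1),"phi",round(phi,1),"tilt",round(np.degrees(np.arccos(-R[2,2])),2),"j6",round(s["joint_pos"][5],2),"t",s["time"])
a=list(map(float,sys.argv[1:]))
while a:
    x,y,z,f=a[:4];a=a[4:]
    print("  ->",np.round(R.T@(np.array([x,y,z])-p)/1000,4),"turn",round(-((f-phi+90)%180-90),1))
E
python3 go.py 458 -70 110 60 458 -70 6 60
```

```text
now [ 152.5 -502.4  231.3] phi 16.9 tilt 0.0 j6 1.44 t 1.6
  -> [ 0.4179 -0.325   0.1213] turn -43.1
  -> [ 0.4179 -0.325   0.2253] turn -43.1
```

```bash
python3 -m creep '{"steps":[0.418,-0.325,0.121,-43,0.418,-0.325,0.121,-43,0.418,-0.325,0.121,-43,0.418,-0.325,0.121,-43,0.418,-0.325,0.121,-43,0.418,-0.325,0.121,-43,0.418,-0.325,0.121,-43,0.418,-0.325,0.121,-43]}' 1; python3 go.py 458 -70 110 60 458 -70 6 60
```

```text
time: 2.6
ee_pos: [435.0, -102.6, 119.9]
ee_rot: [2.721, 1.567, 0.001]
contact_force: [0.7, -1.8, 0.6]
finger_gap: 1.006
finger_force: 0.0
now [ 435.  -102.6  119.9] phi 59.9 tilt 0.1 j6 1.71 t 2.6
  -> [0.0398 0.0036 0.0099] turn -0.1
  -> [0.0398 0.0034 0.1139] turn -0.1
```

```bash
python3 -m creep '{"steps":[0.04,0.0035,0.04,0,0.04,0.0035,0.08,0,0.04,0.0035,0.114,0,0.04,0.0035,0.114,0,0.04,0.0035,0.114,0]}' 1; python3 go.py 458 -70 6 60
```

```text
time: 3.22
ee_pos: [457.8, -71.8, 7.2]
ee_rot: [2.721, 1.567, 0.002]
contact_force: [0.7, -0.2, -0.1]
finger_gap: 1.001
finger_force: 0.0
now [457.8 -71.8   7.2] phi 59.9 tilt 0.1 j6 1.8 t 3.225
  -> [ 0.0017 -0.0007  0.0012] turn -0.1
```

```bash
python3 -m creep '{"steps":[0.001,0,0,0,0.001,0,0,0,0.001,0,0,0,0.001,0,0,0,0.001,0,0,0]}' 0; python3 -m creep '{"steps":[0,0,-0.02,0,0,0,-0.06,0,0,0,-0.12,0,0,0,-0.12,0]}'; python3 go.py 442 299.5 130 60
```

```text
time: 3.85
ee_pos: [459.2, -71.0, 9.0]
ee_rot: [2.72, 1.567, 0.005]
contact_force: [-2.6, 2.1, 7.0]
finger_gap: 0.754
finger_force: 65.3
time: 4.35
ee_pos: [462.2, -72.1, 133.2]
ee_rot: [2.713, 1.563, 0.015]
contact_force: [0.5, 0.4, -2.0]
finger_gap: 0.756
finger_force: 67.1
now [462.2 -72.1 133.2] phi 59.9 tilt 0.81 j6 1.8 t 4.35
  -> [ 0.3113 -0.204   0.0014] turn -0.1
```

```bash
python3 -m creep '{"steps":[0.311,-0.204,0.001,0,0.311,-0.204,0.001,0,0.311,-0.204,0.001,0,0.311,-0.204,0.001,0,0.311,-0.204,0.001,0,0.311,-0.204,0.001,0,0.311,-0.204,0.001,0,0.311,-0.204,0.001,0]}'; python3 go.py 442 299.5 130 60 442 299.5 20 60
```

```text
time: 5.35
ee_pos: [436.4, 300.4, 124.2]
ee_rot: [2.721, 1.569, -0.003]
contact_force: [-0.6, -0.6, -2.1]
finger_gap: 0.75
finger_force: 67.1
now [436.4 300.4 124.2] phi 59.9 tilt 0.1 j6 2.57 t 5.35
  -> [ 0.002   0.0053 -0.0058] turn -0.1
  -> [0.0022 0.0053 0.1042] turn -0.1
```

```bash
python3 -m creep '{"steps":[0.002,0.005,0.01,0,0.002,0.005,0.02,0,0.002,0.005,0.02,0]}'; python3 go.py 442 299.5 22 60
```

```text
time: 5.72
ee_pos: [441.4, 298.5, 103.1]
ee_rot: [-2.723, -1.566, 0.006]
contact_force: [0.0, -0.2, -1.8]
finger_gap: 0.758
finger_force: 67.1
now [441.4 298.5 103.1] phi 59.8 tilt 0.2 j6 2.57 t 5.725
  -> [0.0014 0.0002 0.081 ] turn -0.2
```

Run:
```python
from h import *
for i,n in enumerate(("side","top")):
    im=read_camera(n); u,v=map(int,proj(n,[[442,299,50]])[0]); cv2.imwrite(f"pics/{n}1.png",cv2.resize(im[v-50:v+50,u-60:u+60],None,fx=5,fy=5,interpolation=cv2.INTER_CUBIC))
```

```text
(no output)
```

View pics/side1.png

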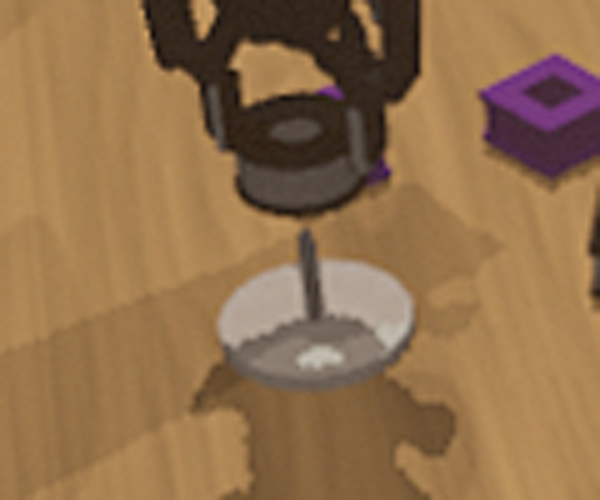

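The side crop shows the reel held level, its bore (295,130) straight above the spindle tip (307,235). I'll lower it now.

```bash
python3 -m creep '{"steps":[0.001,0,0.015,0,0.001,0,0.03,0,0.001,0,0.045,0,0.001,0,0.06,0,0.001,0,0.07,0,0.001,0,0.077,0,0.001,0,0.08,0,0.001,0,0.08,0]}'; python3 go.py 442 299.5 18 60
```

```text
time: 6.82
ee_pos: [442.9, 301.0, 25.1]
ee_rot: [2.722, 1.568, 0.001]
contact_force: [0.3, -0.3, -2.4]
finger_gap: 0.757
finger_force: 67.1
now [442.9 301.   25.1] phi 59.9 tilt 0.02 j6 2.57 t 6.825
  -> [-0.0018 -0.0001  0.0071] turn -0.1
```

```bash
python3 -m creep '{"steps":[-0.001,0,0.002,0,-0.001,0,0.004,0,-0.001,0,0.006,0,-0.001,0,0.006,0]}'; python3 -m creep '{"steps":[0,0,0.001,0,0,0,0.001,0]}'; python3 go.py 442 299.5 18 60
```

```text
time: 7.32
ee_pos: [442.4, 300.1, 19.2]
ee_rot: [2.722, 1.568, 0.001]
contact_force: [-0.9, 0.5, 0.2]
finger_gap: 0.755
finger_force: 67.2
time: 7.58
ee_pos: [442.4, 300.1, 19.1]
ee_rot: [2.722, 1.568, 0.001]
contact_force: [-2.6, -1.5, 5.6]
finger_gap: 0.756
finger_force: 67.7
now [442.4 300.1  19.1] phi 59.9 tilt 0.03 j6 2.57 t 7.575
  -> [-0.0007 -0.      0.0011] turn -0.1
```

Contact at 5.6 N, seated. I'll release, retract and go to the small round reel.

```bash
python3 -m creep '{"steps":[0,0,0,0,0,0,0,0,0,0,-0.002,0,0,0,-0.04,0,0,0,-0.1,0,0,0,-0.1,0]}' 1; python3 go.py 444 98 110 60 444 98 8 60
```

```text
time: 8.32
ee_pos: [446.3, 302.1, 124.6]
ee_rot: [2.722, 1.568, 0.02]
contact_force: [0.1, -0.2, 0.1]
finger_gap: 0.999
finger_force: 0.0
now [446.3 302.1 124.6] phi 59.9 tilt 0.72 j6 2.57 t 8.325
  -> [-0.1779  0.1003  0.0134] turn -0.1
  -> [-0.179   0.0996  0.1154] turn -0.1
```

```bash
python3 -m creep '{"steps":[-0.174,0.102,0,0,-0.174,0.102,0,0,-0.174,0.102,0,0,-0.174,0.102,0.01,0,-0.174,0.102,0.05,0,-0.174,0.102,0.08,0,-0.174,0.102,0.08,0,-0.174,0.102,0.08,0]}' 1; python3 go.py 444 98 8 60
```

```text
time: 9.32
ee_pos: [443.6, 98.9, 38.4]
ee_rot: [2.722, 1.569, 0.001]
contact_force: [0.4, -0.9, -0.2]
finger_gap: 0.999
finger_force: 0.0
now [443.6  98.9  38.4] phi 59.9 tilt 0.03 j6 2.17 t 9.325
  -> [-0.0006  0.0008  0.0304] turn -0.1
```

```bash
python3 -m creep '{"steps":[0,0.001,0.015,0,0,0.001,0.031,0,0,0.001,0.031,0]}' 1; python3 -m creep '{"steps":[0,0,0,0,0,0,0,0,0,0,0,0,0,0,0,0,0,0,0,0,0,0,0,0]}' 0;python3 -m creep '{"steps":[0,0,-0.02,0,0,0,-0.06,0,0,0,-0.12,0,0,0,-0.12,0,0,0,-0.12,0]}'; python3 go.py 442 299.5 120 60
```

```text
time: 9.7
ee_pos: [442.2, 97.8, 4.9]
ee_rot: [-2.721, -1.567, 0.006]
contact_force: [-0.2, -0.8, -1.0]
finger_gap: 1.0
finger_force: 0.0
time: 10.45
ee_pos: [445.1, 97.9, 8.0]
ee_rot: [2.721, 1.568, 0.003]
contact_force: [0.3, 0.9, 5.8]
finger_gap: 0.487
finger_force: 61.3
time: 11.08
ee_pos: [443.6, 97.8, 126.1]
ee_rot: [-2.722, -1.568, 0.002]
contact_force: [0.3, -0.7, -1.5]
finger_gap: 0.485
finger_force: 61.0
now [443.6  97.8 126.1] phi 59.9 tilt 0.06 j6 2.17 t 11.075
  -> [ 0.1737 -0.1026  0.0061] turn -0.1
```

```bash
python3 -m creep '{"steps":[0.174,-0.103,0,0,0.174,-0.103,0,0,0.174,-0.103,0,0,0.174,-0.103,0.006,0,0.174,-0.103,0.006,0,0.174,-0.103,0.006,0,0.174,-0.103,0.01,0,0.174,-0.103,0.02,0]}'; python3 go.py 442 299.5 57 60
python3 - <<'E'
from h import *
n="side";im=read_camera(n); u,v=map(int,proj(n,[[442,299,50]])[0]); cv2.imwrite(f"pics/{n}2.png",cv2.resize(im[v-50:v+50,u-60:u+60],None,fx=5,fy=5,interpolation=cv2.INTER_CUBIC))
E
```

```text
time: 12.08
ee_pos: [443.2, 299.3, 107.3]
ee_rot: [2.723, 1.566, 0.003]
contact_force: [-0.5, 0.8, -2.1]
finger_gap: 0.491
finger_force: 61.1
now [443.2 299.3 107.3] phi 59.8 tilt 0.11 j6 2.57 t 12.075
  -> [-0.0005 -0.0012  0.0503] turn -0.2
```

View pics/side2.png

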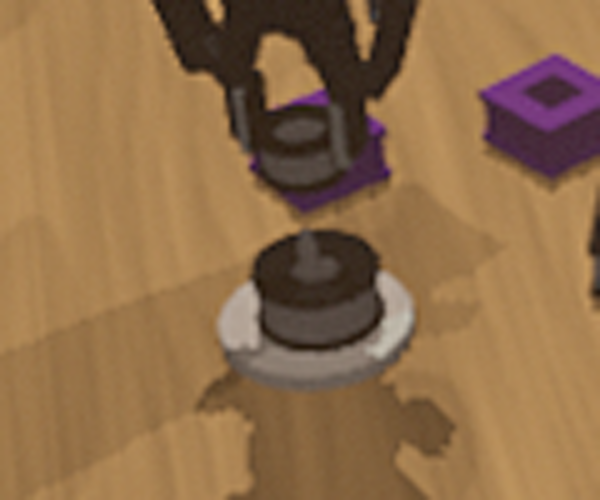

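The large round reel sits flat on the base at (317,290). The small one is held level above the spindle tip at (300,150). I'll lower it.

```bash
python3 -m creep '{"steps":[0,-0.001,0.01,0,0,-0.001,0.02,0,0,-0.001,0.03,0,0,-0.001,0.04,0,0,-0.001,0.046,0,0,-0.001,0.05,0,0,-0.001,0.05,0,0,-0.001,0.05,0]}'; python3 go.py 442 299.5 50 60
```

```text
time: 13.12
ee_pos: [441.7, 300.7, 57.3]
ee_rot: [2.722, 1.568, 0.001]
contact_force: [0.1, -0.9, -0.2]
finger_gap: 0.488
finger_force: 61.1
now [441.7 300.7  57.3] phi 59.9 tilt 0.05 j6 2.57 t 13.125
  -> [-0.0009  0.0008  0.0073] turn -0.1
```

```bash
python3 -m creep '{"steps":[0,0,0.002,0,0,0,0.004,0,0,0,0.006,0,0,0,0.007,0,0,0,0.007,0]}'; python3 -m creep '{"steps":[0,0,0.001,0,0,0,0.001,0]}'; python3 go.py 442 299.5 50 60
```

```text
time: 13.75
ee_pos: [441.3, 300.5, 50.1]
ee_rot: [2.722, 1.568, -0.0]
contact_force: [-1.6, -0.8, -0.1]
finger_gap: 0.487
finger_force: 61.2
time: 14.0
ee_pos: [441.3, 300.5, 50.0]
ee_rot: [2.722, 1.568, 0.0]
contact_force: [-2.2, -1.9, 5.5]
finger_gap: 0.488
finger_force: 61.7
now [441.3 300.5  50. ] phi 59.9 tilt 0.01 j6 2.57 t 14.0
  -> [-0.0005  0.0011  0.    ] turn -0.1
```

```bash
python3 -m creep '{"steps":[0,0,0,0,0,0,0,0,0,0,-0.002,0,0,0,-0.04,0,0,0,-0.08,0,0,0,-0.08,0,0,0,-0.08,0,0,0,-0.08,0]}' 1; python3 go.py 619.5 311 120 162 619.5 311 8 162
```

```text
time: 15.0
ee_pos: [440.4, 300.0, 127.2]
ee_rot: [-2.722, -1.568, 0.005]
contact_force: [-0.2, 0.5, -1.2]
finger_gap: 1.0
finger_force: 0.0
now [440.4 300.  127.2] phi 59.9 tilt 0.18 j6 2.57 t 15.0
  -> [0.0993 0.1494 0.0067] turn 77.9
  -> [0.0996 0.1496 0.1187] turn 77.9
```

```bash
python3 -m creep '{"steps":[0.099,0.149,0,-102,0.099,0.149,0,-102,0.099,0.149,0,-102,0.099,0.149,0,-102,0.099,0.149,0,-102,0.099,0.149,0,-102,0.099,0.149,0,-102,0.099,0.149,0,-102]}' 1;python3 -m creep '{"steps":[0,0,0,-17,0,0,0,-17,0,0,0,-17]}'; python3 go.py 619.5 311 50 162 619.5 311 8 162
```

```text
time: 16.0
ee_pos: [619.0, 311.1, 126.7]
ee_rot: [-0.913, -3.003, 0.003]
contact_force: [0.0, 0.2, 0.7]
finger_gap: 1.0
finger_force: 0.0
time: 16.38
ee_pos: [619.1, 311.1, 127.0]
ee_rot: [-0.47, -3.104, 0.002]
contact_force: [0.1, -0.4, -0.1]
finger_gap: 1.004
finger_force: 0.0
now [619.1 311.1 127. ] phi 162.8 tilt 0.17 j6 0.67 t 16.375
  -> [-0.0006  0.0001  0.077 ] turn 0.8
  -> [-0.0007  0.0002  0.119 ] turn 0.8
```

```bash
python3 -m creep '{"steps":[0,0,0.04,1,0,0,0.08,1,0,0,0.105,1,0,0,0.118,1,0,0,0.118,1,0,0,0.118,1]}' 1; python3 -m creep '{"steps":[0,0,0,0,0,0,0,0,0,0,0,0,0,0,0,0,0,0,0,0,0,0,0,0]}' 0;python3 -m creep '{"steps":[0,0,-0.02,0,0,0,-0.06,0,0,0,-0.12,0,0,0,-0.13,0,0,0,-0.13,0]}'; python3 go.py 459.5 -293.5 130 162
```

```text
time: 17.12
ee_pos: [621.0, 311.9, 12.6]
ee_rot: [0.496, 3.1, 0.002]
contact_force: [0.8, 0.3, 0.0]
finger_gap: 0.999
finger_force: 0.0
time: 17.88
ee_pos: [621.3, 311.8, 13.1]
ee_rot: [0.496, 3.099, 0.002]
contact_force: [-1.2, -0.6, 6.4]
finger_gap: 0.659
finger_force: 68.3
time: 18.5
ee_pos: [620.4, 311.7, 142.0]
ee_rot: [0.496, 3.101, 0.002]
contact_force: [-0.1, 0.3, -3.0]
finger_gap: 0.66
finger_force: 67.4
now [620.4 311.7 142. ] phi 161.8 tilt 0.11 j6 0.69 t 18.5
  -> [-0.0357 -0.6252  0.0112] turn -0.2
```

```bash
python3 -m creep '{"steps":[-0.0035,-0.0625,0,0,-0.007,-0.125,0,0,-0.0105,-0.187,0,0,-0.014,-0.25,0,0,-0.018,-0.312,0,0,-0.0215,-0.375,0,0,-0.025,-0.437,0,0,-0.0285,-0.5,0,0]}'; python3 -m creep '{"steps":[-0.0035,-0.0625,0,0,-0.007,-0.11,0,0,-0.007,-0.125,0,0,-0.007,-0.125,0,0,-0.007,-0.125,0,0]}';  python3 go.py 459.5 -293.5 108 162
```

```text
time: 19.5
ee_pos: [488.7, -172.3, 137.5]
ee_rot: [-0.495, -3.097, -0.003]
contact_force: [1.6, -0.4, -2.3]
finger_gap: 0.665
finger_force: 67.4
time: 20.12
ee_pos: [458.9, -290.6, 139.7]
ee_rot: [-0.493, -3.101, -0.003]
contact_force: [0.1, 0.5, -2.8]
finger_gap: 0.66
finger_force: 67.4
now [ 458.9 -290.6  139.7] phi 161.9 tilt 0.17 j6 -0.37 t 20.125
  -> [-0.0015 -0.0026  0.0317] turn -0.1
```

```bash
python3 -m creep '{"steps":[-0.001,-0.002,0.015,0,-0.001,-0.002,0.031,0,-0.001,-0.002,0.031,0]}';  python3 go.py 459.5 -293.5 28 162
python3 - <<'E'
from h import *
o=[]
for n in("side","top"):
    im=read_camera(n); u,v=map(int,proj(n,[[459.5,-293.5,60]])[0]); v=min(v,350); o.append(cv2.resize(im[v-60:v+60,u-65:u+65],None,fx=3,fy=3,interpolation=cv2.INTER_CUBIC))
cv2.imwrite("pics/both3.png",np.hstack(o))
E
```

```text
time: 20.5
ee_pos: [458.0, -292.8, 106.9]
ee_rot: [-0.494, -3.098, -0.005]
contact_force: [-0.0, -0.2, -2.3]
finger_gap: 0.662
finger_force: 67.3
now [ 458.  -292.8  106.9] phi 161.9 tilt 0.32 j6 -0.38 t 20.5
  -> [-0.002  -0.0004  0.0789] turn -0.1
```

View pics/both3.png

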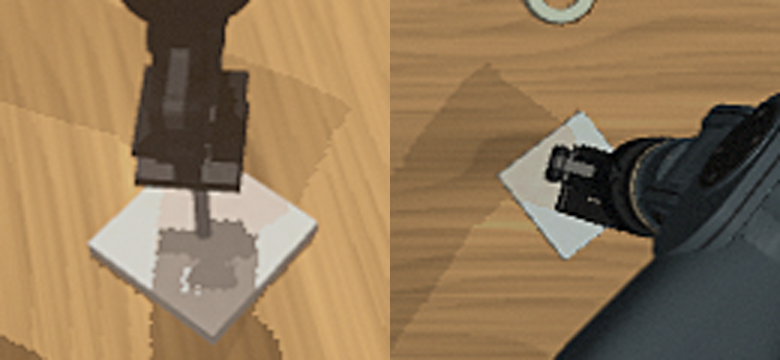

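Side crop: the reel is held level at (190,160) above the spindle tip (203,195). I'll check the expected outline in numbers.

Run:
```python
from fit import *
n="side"; u,v=map(int,proj(n,[[459.5,-293.5,60]])[0]); v=min(v,350)
c,s=np.cos(np.radians(72)),np.sin(np.radians(72));R=np.array([[c,-s,0],[s,c,0],[0,0,1]])
print(np.round((proj(n,cyl(sq,58,32)@R.T+[458,-293,94])-[u-65,v-60])*3))
print("axis",np.round((proj(n,[[459.5,-293.5,z] for z in(10,64,94)])-[u-65,v-60])*3))
```

```text
[[145. 100.]
 [132. 185.]
 [238. 192.]
 [247. 106.]
 [142.  64.]
 [128. 150.]
 [237. 156.]
 [246.  70.]]
axis [[199. 231.]
 [196. 177.]
 [193. 145.]]
```

Prediction and picture agree within about 1 mm, so I'll lower.

```bash
python3 -m creep '{"steps":[-0.001,0,0.015,0,-0.001,0,0.03,0,-0.001,0,0.045,0,-0.001,0,0.06,0,-0.001,0,0.07,0,-0.001,0,0.077,0,-0.001,0,0.077,0,-0.001,0,0.077,0]}'; python3 go.py 459.5 -293.5 23 162
```

```text
time: 21.6
ee_pos: [460.8, -295.4, 33.6]
ee_rot: [0.496, 3.101, -0.001]
contact_force: [0.2, -0.2, -2.6]
finger_gap: 0.664
finger_force: 67.4
now [ 460.8 -295.4   33.6] phi 161.8 tilt 0.07 j6 -0.38 t 21.6
  -> [0.0018 0.0014 0.0105] turn -0.2
```

```bash
python3 -m creep '{"steps":[0.001,0.001,0.003,0,0.001,0.001,0.006,0,0.001,0.001,0.008,0,0.001,0.001,0.0095,0,0.001,0.001,0.0105,0,0.001,0.001,0.0105,0]}'; python3 -m creep '{"steps":[0,0,0.001,0,0,0,0.001,0]}'; python3 go.py 459.5 -293.5 23 162
```

```text
time: 22.35
ee_pos: [459.7, -293.7, 23.0]
ee_rot: [-0.496, -3.102, -0.0]
contact_force: [-2.3, 1.3, 2.6]
finger_gap: 0.658
finger_force: 67.8
time: 22.6
ee_pos: [459.7, -293.7, 23.0]
ee_rot: [0.496, 3.102, -0.0]
contact_force: [-4.1, 2.1, 8.0]
finger_gap: 0.66
finger_force: 68.6
now [ 459.7 -293.7   23. ] phi 161.8 tilt 0.01 j6 -0.37 t 22.6
  -> [0.0002 0.0002 0.    ] turn -0.2
```

```bash
python3 -m creep '{"steps":[0,0,0,0,0,0,0,0,0,0,-0.002,0,0,0,-0.04,0,0,0,-0.1,0,0,0,-0.1,0,0,0,-0.1,0,0,0,-0.1,0]}' 1; python3 go.py 613.3 -88 123 138.3 613.3 -88 9 138.3
```

```text
time: 23.6
ee_pos: [458.8, -292.9, 119.4]
ee_rot: [-0.495, -3.099, -0.003]
contact_force: [-0.2, 0.4, -0.7]
finger_gap: 1.001
finger_force: 0.0
now [ 458.8 -292.9  119.4] phi 161.8 tilt 0.2 j6 -0.37 t 23.6
  -> [-0.0829  0.2429 -0.0035] turn 23.5
  -> [-0.0833  0.2428  0.1105] turn 23.5
```

```bash
python3 -m creep '{"steps":[-0.083,0.243,0,24,-0.083,0.243,0,24,-0.083,0.243,0,24,-0.083,0.243,0,24,-0.083,0.243,0.03,24,-0.083,0.243,0.06,24,-0.083,0.243,0.06,24,-0.083,0.243,0.06,24]}' 1; python3 go.py 613.3 -88 9 138.3;python3 - <<'E'
from h import *
o=[]
for n in("side",):
    im=read_camera(n); u,v=map(int,proj(n,[[459.5,-293.5,60]])[0]); v=min(v,350); o.append(cv2.resize(im[v-60:v+60,u-65:u+65],None,fx=3,fy=3,interpolation=cv2.INTER_CUBIC))
    u,v=map(int,proj(n,[[613,-88,30]])[0]); o.append(cv2.resize(im[v-60:v+60,u-65:u+65],None,fx=3,fy=3,interpolation=cv2.INTER_CUBIC))
cv2.imwrite("pics/both4.png",np.hstack(o))
E
```

```text
time: 24.6
ee_pos: [613.9, -88.9, 61.2]
ee_rot: [-1.13, -2.93, 0.0]
contact_force: [0.0, 0.3, -0.8]
finger_gap: 1.002
finger_force: 0.0
now [613.9 -88.9  61.2] phi 137.8 tilt 0.06 j6 0.48 t 24.6
  -> [0.0011 0.0003 0.0522] turn -0.5
```

View pics/both4.png

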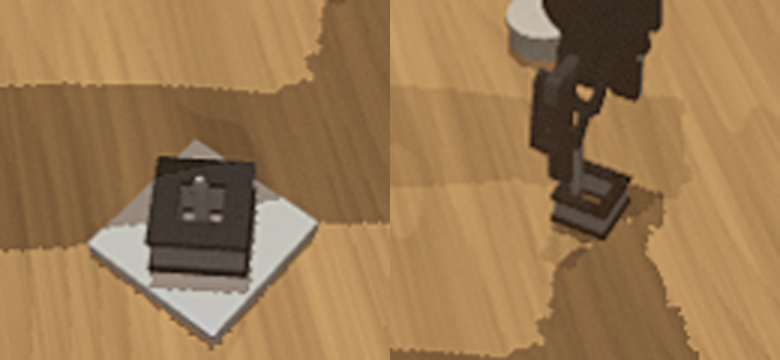

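The large square reel lies flat on the square base with the spindle centred in its bore at (200,200). The open fingers straddle the small square reel at (590,205).

```bash
python3 -m creep '{"steps":[0.001,0,0.03,-0.5,0.001,0,0.045,-0.5,0.001,0,0.053,-0.5,0.001,0,0.053,-0.5,0.001,0,0.053,-0.5]}' 1; python3 -m creep '{"steps":[0,0,0,0,0,0,0,0,0,0,0,0,0,0,0,0,0,0,0,0,0,0,0,0]}' 0;python3 -m creep '{"steps":[0,0,-0.02,0,0,0,-0.06,0,0,0,-0.12,0,0,0,-0.12,0,0,0,-0.12,0,0,0,-0.12,0]}'; python3 go.py 459.5 -293.5 130 138.3
```

```text
time: 25.28
ee_pos: [614.4, -88.3, 9.5]
ee_rot: [1.117, 2.934, 0.0]
contact_force: [-0.9, 0.3, -0.1]
finger_gap: 1.006
finger_force: 0.0
time: 26.02
ee_pos: [614.3, -88.2, 9.2]
ee_rot: [1.117, 2.935, 0.0]
contact_force: [0.1, 0.1, 3.7]
finger_gap: 0.473
finger_force: 63.4
time: 26.78
ee_pos: [612.1, -87.7, 126.1]
ee_rot: [-1.116, -2.932, 0.001]
contact_force: [-0.1, 1.0, -1.0]
finger_gap: 0.472
finger_force: 62.9
now [612.1 -87.7 126.1] phi 138.3 tilt 0.26 j6 0.48 t 26.775
  -> [-0.0229 -0.2552 -0.0035] turn 0.0
```

Gripped, with the underside at TCP − 9.

```bash
python3 -m creep '{"steps":[-0.023,-0.255,0,0,-0.023,-0.255,0,0,-0.023,-0.255,0,0,-0.023,-0.255,0,0,-0.023,-0.255,0,0,-0.023,-0.255,0,0,-0.023,-0.255,0.01,0,-0.023,-0.255,0.02,0]}'; python3 -m creep '{"steps":[0,0,0,0,0,0,0,0]}';python3 go.py 459.5 -293.5 60 138.3
python3 - <<'E'
from fit import *
n="side";im=read_camera(n); u,v=map(int,proj(n,[[459.5,-293.5,60]])[0]); v=min(v,350); p=cv2.resize(im[v-60:v+60,u-65:u+65],None,fx=4,fy=4,interpolation=cv2.INTER_CUBIC)
s=get_state();a=np.radians(48.3);R=np.array([[np.cos(a),-np.sin(a),0],[np.sin(a),np.cos(a),0],[0,0,1]])
q=(proj(n,cyl(sq,42,26)@R.T+s["ee_pos"]-[0,0,9])-[u-65,v-60])*4
for k in q: cv2.circle(p,tuple(map(int,k)),2,(0,255,0),-1)
cv2.imwrite("pics/side5.png",p)
E
```

```text
time: 27.78
ee_pos: [461.9, -292.4, 107.2]
ee_rot: [-1.113, -2.937, -0.001]
contact_force: [-0.7, 0.4, -1.2]
finger_gap: 0.478
finger_force: 62.9
time: 28.02
ee_pos: [461.5, -293.3, 108.2]
ee_rot: [-1.116, -2.936, -0.0]
contact_force: [0.0, -0.8, -0.0]
finger_gap: 0.474
finger_force: 62.9
now [ 461.5 -293.3  108.2] phi 138.4 tilt 0.03 j6 0.04 t 28.025
  -> [ 0.0013 -0.0015  0.0482] turn 0.1
```

View pics/side5.png

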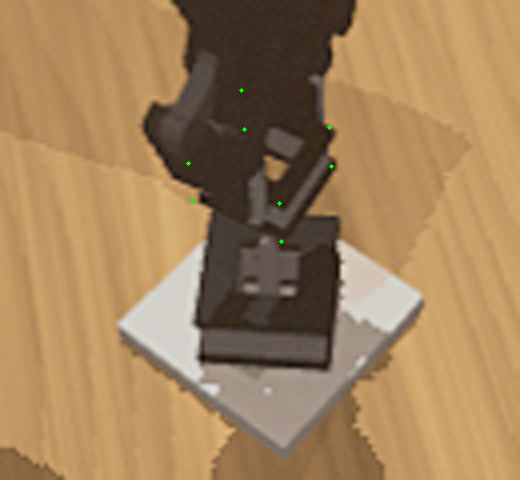

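The small square reel is held level at about (275,170) over the spindle, close to the predicted corners. I'll lower it.

```bash
python3 -m creep '{"steps":[0.001,-0.001,0.01,0,0.001,-0.001,0.02,0,0.001,-0.001,0.03,0,0.001,-0.001,0.04,0,0.001,-0.001,0.047,0,0.001,-0.001,0.05,0,0.001,-0.001,0.05,0,0.001,-0.001,0.05,0]}'; python3 go.py 459.5 -293.5 51 138.3
```

```text
time: 29.08
ee_pos: [460.2, -294.2, 58.9]
ee_rot: [1.117, 2.935, -0.0]
contact_force: [0.3, -0.3, -0.8]
finger_gap: 0.474
finger_force: 62.9
now [ 460.2 -294.2   58.9] phi 138.3 tilt 0.06 j6 0.04 t 29.075
  -> [0.001  0.     0.0079] turn 0.0
```

```bash
python3 -m creep '{"steps":[0,0,0.003,0,0,0,0.005,0,0,0,0.007,0,0,0,0.008,0,0,0,0.008,0]}'; python3 -m creep '{"steps":[0,0,0.001,0,0,0,0.001,0]}'; python3 go.py 459.5 -293.5 51 138.3
```

```text
time: 29.7
ee_pos: [459.9, -294.0, 51.2]
ee_rot: [1.117, 2.936, -0.0]
contact_force: [-2.0, 1.1, 4.2]
finger_gap: 0.47
finger_force: 63.4
time: 29.95
ee_pos: [459.9, -294.0, 51.2]
ee_rot: [1.117, 2.936, -0.0]
contact_force: [-3.6, 2.7, 9.1]
finger_gap: 0.475
finger_force: 64.1
now [ 459.9 -294.    51.2] phi 138.3 tilt 0.04 j6 0.04 t 29.95
  -> [0.0006 0.0001 0.0002] turn 0.0
```

Seated. I'll release, retract upward and sideways, then look.

```bash
python3 -m creep '{"steps":[0,0,0,0,0,0,0,0,0,0,-0.002,0,0,0,-0.04,0,0,0,-0.1,0,0,0,-0.13,0,0,0.06,-0.13,0,0,0.12,-0.13,0]}' 1; python3 -m creep '{"steps":[0,0.06,0,0,0,0.1,0,0,0,0.1,0,0,0,0.1,0,0,0,0.1,0,0]}'
python3 - <<'E'
from h import *
o=[]
n="side";im=read_camera(n)
for P in([459.5,-293.5,40],[442,299.5,40]):
    u,v=map(int,proj(n,[P])[0]); v=min(v,355); o.append(cv2.resize(im[v-60:v+60,u-65:u+65],None,fx=3,fy=3,interpolation=cv2.INTER_CUBIC))
cv2.imwrite("pics/fin.png",np.hstack(o))
E
```

```text
time: 30.95
ee_pos: [540.9, -204.4, 180.5]
ee_rot: [1.12, 2.932, -0.0]
contact_force: [0.3, -0.6, -0.8]
finger_gap: 1.004
finger_force: 0.0
time: 31.58
ee_pos: [605.5, -130.7, 179.5]
ee_rot: [-1.12, -2.935, 0.0]
contact_force: [-0.2, -0.5, 0.3]
finger_gap: 1.001
finger_force: 0.0
```

View pics/fin.png

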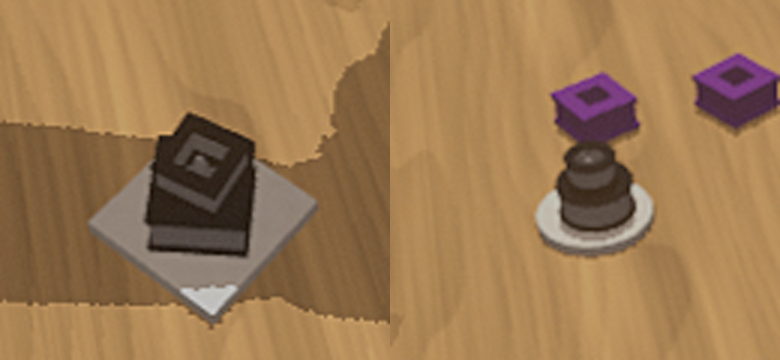

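Both stacks stand flat, small reel on large, with the spindles in the bores at (202,160) and (590,155). I'll hand it in.

```bash
python3 -c "from workcell import *; print(finish_job())"
```

```text
the job is handed in; nothing more can be done
None
```

All four reels are on their matching stands, each large reel flat on its base with the small one on top; every reel was lowered rather than dropped, the tape roll and flux tin were left alone, and the job was handed in at about 32 s (no verdict was shown).

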